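# Latch the spring ring vise open at mid position

### The job

Get the small spring vise ready for loading a ring: with the fingertips, push its red plate gently towards the block, past the catch, then let go so that the slide springs back and the stop pin catches it at the middle mark, and leave the vise like that with the hand clear. Push only on the red front face: do not grip the plate or reach behind it, do not touch the stop pin (it drops by itself), leave the ring blank, the dark box and the white cone where they are, and mind the lamp that leans over the right-hand side of the bench.

Things in the scene. Friction and masses are not known exactly. Their poses are not given: they have to be found in the camera images.
- ring_vise: Small spring ring vise, screwed down. Origin: on the worktop under the centre of its dark steel block (44 mm along x, 60 wide, top 43 mm high). x axis: the push direction, from red plate through block to moving jaw (60 wide, 42 high); z up. Grey base 10 mm thick, 84 wide, x = -45 to +92 mm, screw heads 3 mm high at its corners. The red plate overhangs bare worktop before the base.
- plate_face (a point): Centre of the flat front face of the red push plate, facing the vise's -x; moves with the slide. The face is 44 mm wide (vise y) and 40 high, 12 to 52 mm above the worktop; this point is 32 mm above it. With the slide out it lies at x = -83 mm in the vise's frame.
- push_plate: The red front half of the push plate (5 mm thick, 44 wide, 40 high), the only part to be pushed. The body origin coincides with the vise's origin while the slide is out and moves with the slide along the vise's x.
- plate_back: The aluminium rear half of the same plate (5 mm thick), fixed to the red half on the side of the block; not to be touched. The plate's guide rods and springs lie behind it. Origin as for push_plate.
- vise_slide (a joint): Travel of the sprung slide (plate, rods, moving jaw) along vise +x, m: 0 out, 0.045 end stop. The spring returns it: 4 N at 0, 8 N at the end, plus drag 2 N at 50 mm/s and 1 to 3 N on the pin's cam (6 to 22 mm). Beyond 0.025 the stop pin drops in behind the cam; let go, the slide returns and stops at 0.025 (middle of the 3 black lines beside the jaw). Let go earlier, it returns to 0.
- stop_pin (a joint): Height of the sprung stop pin in m: 0 = down, up to 0.005 while it rides over the cam, limit 0.012.
- pin_knob (a point): Top of the stop pin's brass knob (14 mm across, 9 mm high) above the centre of the block, 56 mm above the worktop when down.
- ring_blank: Gold-coloured ring lying flat, 22 mm across, 8 high, loose. Origin at the centre of its underside. Bystander.
- tin_box: Small dark box 40 x 54 x 24 mm, loose. Origin at the centre of its underside. Bystander.
- wax_cone: White cone 45 mm across, 40 high, loose. Origin at the centre of its underside. Bystander.
Things that resemble listed ones, but are neither listed nor needed, are in the scene too. Leave any purple look-alike of the ring_vise alone.

How it is judged:
By the outcome, as a careful person would: the job done as asked, in the order asked, and still so for the second after the job is handed in, with the robot touching nothing.
It also fails if it takes over 38 s, if anything falls off the work surface, if the arm or the gripper's body presses on something with over 40 N, if the wrist force passes 120 N, or if a joint passes its speed limit or range.

### The arm

A 6-joint arm with a two-finger parallel gripper is mounted at the origin on a cart in front of the work surface, level with it; the furniture and walls round the work are solid. World frame = base frame: x ahead of the robot, y to its left, z up, the work surface at z = 0. Lengths are in mm, angles in rad, forces in N, time in s.
With the tool pointing down it reaches from about 350 to 875 mm from the base axis. Payload 4.2 kg.
Tool frame: the origin (TCP) lies midway between the tips of the shut fingers; the grasp point (between the pads) lies 19 mm behind it; z points along the fingers, y is the direction in which the jaws open and shut (so a half turn about z gives the same grasp; the last joint's range is limited). The gripper opens to 85 mm and grips with 20 to 120 N. Pads are 22 mm wide; open, the fingers measure 114 mm over their backs; the gripper's body (76 mm by 85 mm) begins 54 mm behind the grasp point. The pads swing forward as they close: fully open they stand 13 mm farther back than shut.
Start: joints at [1.414, 0.385, 0.008, 0, -1.194, -0.259], TCP at [252.418, 571.738, 231.312] pointing down, gripper open.
Joint ranges: [-3.14, 3.14], [-1.21, 2.06], [-1.07, 1.41], [-3.16, 2.05], [-2.99, -0.16], [-3.1, 3.1]. Speed limits (rad/s): [2.79, 2.79, 3.14, 3.14, 3.14, 3.14].

### API

Orientations are given as a unit quaternion [x, y, z, w].
In Python, from bench import read_state, get_image, job_done, search_frame, regions_of gives the robot as it stands.
- The arm moves only by the tool servo_tool, never from a script. Its arguments are lists of equal length, an entry for each row: "turn": the turn, a rotation vector about the world's x, y, z in rad, a list of three; "dp": the shift along the world's x, y, z in m, a list of three; "fingers": the finger opening in m, from 0 to 0.0854. In form: {"turn": [[rx, ry, rz], ...], "dp": [[tx, ty, tz], ...], "fingers": [fingers, ...]}. A call has exactly 5 rows; each row shifts and turns the pose as measured when the row begins; what a row does not reach is not made up. A row lasts 1/8 s, in which the tool goes at most 62.5 mm and 10.7 degrees, less where a joint would pass 70% of its speed; a pose out of reach is approached as far as the arm can. A call is refused whole if a number of a shift passes 0.0625 or a number of a turn 0.188, either way. A call with a gripper value outside its range is refused whole. The fingers move at their own pace and stop on an object; the grip force is fixed at half the most. Time passes only in rows, so rows that do not move let the fingers close, or fill a call up. It gives the time, the measured TCP pose, the force and the opening at its end, in the units of the state.
- read_state(): the state, without advancing time (a new reading comes with each control period).
- get_image(name): name is "scene" or "side" or "wrist"; returns a dict with "img" (420x560x3 uint8, red, green, blue), "vfov" (degrees; the focal length in pixels is half the picture's height over the tangent of half this angle, whatever the lens; pixels are square), "cx", "cy" (the principal point, pixels), "world_from_camera" (4x4, takes a point from camera to world coordinates); the wrist camera has in their place "mount" (4x4, takes a point from camera to tool coordinates, whose origin is the TCP and whose axes are the flange's). Camera axes: x right, y down, z forward; pixel columns grow to the right and rows downward; lengths in mm; the calibration is good to about 2 mm. The wrist camera is an equidistant fisheye: a pixel r from the principal point sees the ray r / f radians off the axis. A picture is of the moment at which its call begins: read the wrist's pose just before it. There is no depth.
- job_done(): hands the job in, once; it reports no verdict.
Trained networks look in the newest picture that a camera, given by its name, has taken for a name from the list of things; names that differ only in an ending like _2 or _b are one class to them, and where a whole thing is asked for, a point or a joint stands for the part that bears it (a point fixed in the world has none). Each returns a list of dicts, best first, with "score" (0 to 1); they miss things now and then, are a little off and sometimes report something else, mostly with a low value. They report only what shows in the picture. A call takes as long as a camera call. They do not tell look-alikes from the thing itself.
- search_frame(query, camera): "box" ([left, top, width, height] in pixels, round what is visible of it).
- regions_of(query, camera): "region" (420x560 bool, what is visible of it) and "box" ([left, top, width, height] in pixels, round what is visible of it).
The state is a dict: "clock": time; "joints": joint angles; "joint_vel": joint speeds; "joint_efforts": joint torques, N m; "position": TCP position; "ee_rot": TCP orientation; "contact_force": force on the tool from outside, world axes, zero at the start; "wrist_torque": the same for the moment, N m; "gripper_width": finger opening in mm.
Only numpy, scipy, OpenCV 4.12 (cv2) and the standard library are available. Lean on these libraries where they do the work, as an engineer would, in place of code of your own. Each camera call takes 0.05 s, during which the arm holds its last target. There are 200 camera calls.

## Working session

There is one attempt and no reset: what is moved stays moved. The work goes in short steps, Python scripts to look and compute and a tool call to move; the robot and the scene stay as the last step left them, time stands still between calls to the robot, and variables do not carry over. Pictures are saved under pics/ and viewed, about 8 in all and at most 12, crops included, and the job is handed in when it is done.

Besides the shell and the picture viewer there is one more tool, called by a JSON object that holds its "fn" and its "kwargs", one argument or row to a line. servo_tool: Moves the arm, as the interface text tells. Its arguments: {"type":"object","properties":{"turn":{"type":"array","items":{"type":"array","items":{"type":"number"}}},"dp":{"type":"array","items":{"type":"array","items":{"type":"number"}}},"fingers":{"type":"array","items":{"type":"number"}}},"required":["turn","dp","fingers"]}

```bash
mkdir -p pics; ls
python3 - <<'E'
from bench import *
import cv2,numpy as np
ims=[]
s=read_state();print(s)
for n in ["scene","side"]:
    d=get_image(n);print(n,d["vfov"],d["cx"],d["cy"],np.round(d["world_from_camera"],3).tolist())
    cv2.imwrite(f"pics/{n}0.png",cv2.resize(d["img"][:,:,::-1],(784,588)))
    for q in ["ring_vise","push_plate","pin_knob","ring_blank","tin_box","wax_cone"]:
        print(n,q,[(round(r["score"],2),r["box"]) for r in search_frame(q,n)])
E
```

```text
pics
{'clock': 0.0, 'joints': array([ 1.41357001e+00,  3.85558828e-01,  6.60441151e-03, -4.83461419e-04,
       -1.19400863e+00, -2.58584780e-01]), 'joint_vel': array([-0.00038945,  0.00086124, -0.0009112 ,  0.00030208, -0.00202971,
       -0.0010512 ]), 'joint_efforts': array([ 3.48716694e-04, -3.92285764e+01,  1.88400668e+01,  4.18642983e+00,
       -4.64488970e-03,  4.66779895e-06]), 'position': array([252.21528688, 571.20024361, 230.21414661]), 'ee_rot': array([ 9.78446367e-01, -2.06498142e-01, -1.69508373e-04,  1.09334953e-03]), 'contact_force': array([-0.68842891,  0.65363612,  0.01682963]), 'wrist_torque': array([-0.06861713,  0.00396903,  0.02682   ]), 'gripper_width': 85.40081853536662}
scene 43.063703503583206 277.4547470470743 219.12975345525572 [[0.567, -0.595, 0.57, 90.481], [-0.823, -0.395, 0.408, -297.433], [-0.018, -0.7, -0.714, 734.453], [0.0, 0.0, 0.0, 1.0]]
scene ring_vise [(0.96, [143.1, 253.5, 110.9, 69.1]), (0.87, [294.7, 230.3, 99.9, 72.1])]
scene push_plate [(0.62, [299.3, 274.2, 21.7, 25.9]), (0.52, [141.3, 290.1, 14.9, 29.3])]
scene pin_knob []
scene ring_blank [(0.42, [286.3, 263.4, 8.0, 8.8])]
scene tin_box [(0.73, [299.7, 219.0, 33.8, 29.2])]
scene wax_cone [(0.72, [380.7, 272.4, 28.5, 28.1])]
side 55.56047790500455 281.5116847735337 210.74586383369518 [[0.967, -0.093, 0.236, 386.154], [-0.253, -0.358, 0.899, -685.088], [0.001, -0.929, -0.37, 390.399], [0.0, 0.0, 0.0, 1.0]]
side ring_vise [(0.78, [176.5, 209.4, 85.6, 37.6]), (0.62, [273.4, 241.0, 99.5, 38.7])]
side push_plate [(0.41, [277.2, 242.1, 4.2, 23.7])]
side pin_knob [(0.51, [318.2, 243.1, 10.3, 5.4])]
side ring_blank []
side tin_box [(0.61, [315.5, 230.3, 23.2, 11.8])]
side wax_cone [(0.9, [336.2, 271.2, 28.0, 31.7])]
```

View pics/scene0.png

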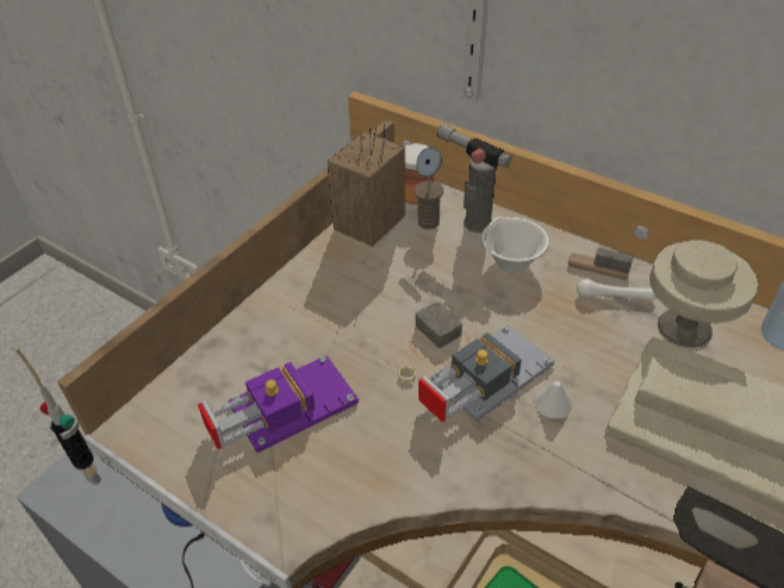

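View pics/side0.png

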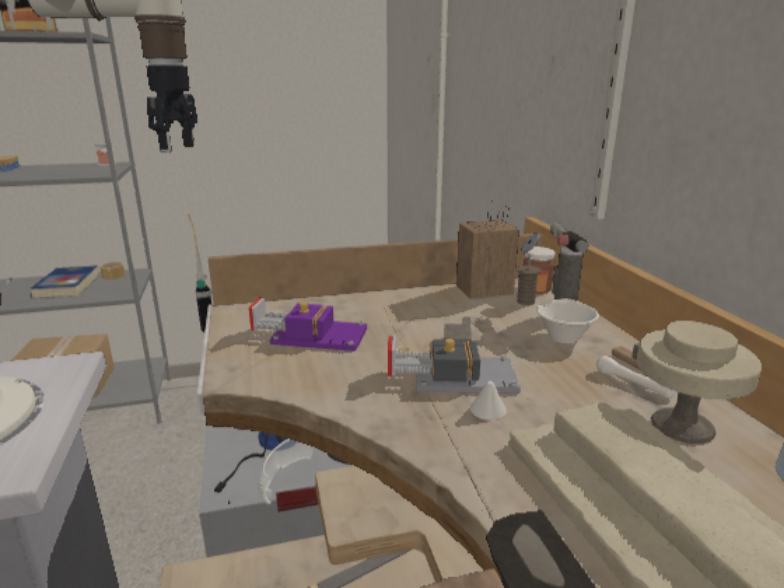

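The purple vise at scene (280,400) in the 784 px view is the look-alike. The grey and dark-steel one at (485,372) matches the description. I'll confirm that in one enlarged crop from both cameras.

Run:
```python
from bench import *
import cv2,numpy as np
a=get_image("scene")["img"][222:312,285:405,::-1]; b=get_image("side")["img"][230:288,268:380,::-1]
a=cv2.resize(a,None,fx=4,fy=4,interpolation=cv2.INTER_CUBIC); b=cv2.resize(b,(480,232+16),interpolation=cv2.INTER_CUBIC)
b=cv2.resize(get_image("side")["img"][230:288,265:385,::-1],None,fx=4,fy=4,interpolation=cv2.INTER_CUBIC)
cv2.imwrite("pics/crop.png",np.vstack([a,b]))
```

```text
(no output)
```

View pics/crop.png

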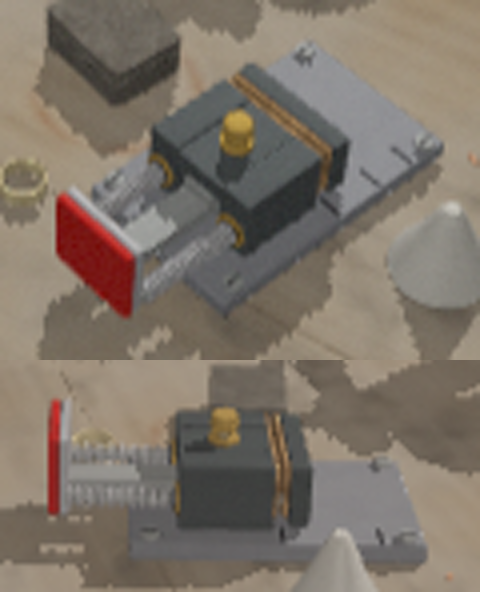

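The crop confirms it: grey base, dark block with brass knob, red plate at crop (95,255). It is not the purple one. Next I fit the pose.

```bash
cat > h.py <<'E'
from bench import *
import cv2,numpy as np
from scipy.optimize import least_squares
from scipy.spatial.transform import Rotation as R
def proj(d,P):
    M=np.linalg.inv(d["world_from_camera"]);f=210/np.tan(np.radians(d["vfov"]/2))
    p=P@M[:3,:3].T+M[:3,3];return np.c_[d["cx"]+f*p[:,0]/p[:,2],d["cy"]+f*p[:,1]/p[:,2]]
def vw(q,P):
    P=np.array(P,float);return R.from_euler('z',q[2]).apply(P)+[q[0],q[1],0]
def onplane(d,u,v,z):
    f=210/np.tan(np.radians(d["vfov"]/2));W=d["world_from_camera"]
    r=W[:3,:3]@[(u-d["cx"])/f,(v-d["cy"])/f,1];return W[:3,3]+r*(z-W[2,3])/r[2]
E
python3 - <<'E'
from h import *
S=get_image("scene");D=get_image("side")
A=[(57,192,-83,22,52),(133,258,-83,-22,52),(57,253,-83,22,12),(130,317,-83,-22,12),(226,308,-45,-42,10),(442,148,92,-42,10),(303,40,92,42,10),(238,113,0,0,56)]
B=[(129,545,-45,-42,10),(427,548,92,-42,10),(394,460,92,42,10),(225,408,0,0,56)]
A=np.array(A,float);B=np.array(B,float)
a=A[:,:2]/4+[285,222]-.4;b=(B[:,:2]-[0,360])/4+[265,230]-.4
for uses in ("both","scene","side"):
    def f(q):
        ra=(proj(S,vw(q,A[:,2:]))-a);rb=(proj(D,vw(q,B[:,2:]))-b)
        return np.r_[ra.ravel()*(uses!="side"),rb.ravel()*(uses!="scene")]
    r=least_squares(f,[500,100,0.],loss="soft_l1");print(uses,r.x,np.round(f(r.x),1).reshape(-1,2).tolist())
    if uses=="both": q=r.x
print("face",vw(q,[[-83,0,32]]))
for n,u,v,z in [("cone",395,288,10),("box",316,235,12),("ring",290,267,4),("purple",190,285,20)]: print(n,onplane(S,u,v,z), R.from_euler('z',-q[2]).apply(onplane(S,u,v,z)-[q[0],q[1],0]))
E
```

```text
both [ 6.30740021e+02 -4.70820608e+01 -2.72369976e-01] [[-0.3, 1.1], [-1.0, 0.9], [-0.6, 0.7], [-1.1, 1.0], [-0.2, -0.8], [1.1, -1.9], [1.4, -1.0], [0.2, 1.9], [0.4, -1.1], [0.7, -1.2], [0.8, -0.7], [0.1, 0.7]]
scene [ 6.32113056e+02 -4.62151697e+01 -2.62412256e-01] [[-0.1, 0.7], [-0.6, 0.4], [-0.3, 0.3], [-0.7, 0.4], [0.2, -1.6], [0.7, -3.0], [0.8, -1.8], [0.2, 1.2], [0.0, -0.0], [0.0, -0.0], [0.0, -0.0], [0.0, 0.0]]
side [ 628.72608807  -49.43690386 -502.92448885] [[0.0, 0.0], [-0.0, 0.0], [0.0, 0.0], [-0.0, 0.0], [0.0, 0.0], [0.0, -0.0], [0.0, 0.0], [0.0, 0.0], [-0.2, -0.3], [0.3, -0.5], [0.4, -0.1], [-0.4, 1.4]]
face [[550.79972988 -24.75383242  32.        ]]
cone [ 644.20376915 -140.81839083   10.        ] [ 38.18388073 -86.65889062  10.        ]
box [672.51369812  32.67272957  12.        ] [18.77851469 88.05245047 12.        ]
ring [588.07913825  34.13375808   4.        ] [-62.93649149  66.74547348   4.        ]
purple [451.29183521 145.25856135  20.        ] [-224.57548998  136.97596787   20.        ]
```

{"fn": "servo_tool", "kwargs": {
  "turn": [
    [0,0,0.03],
    [0,0,0.03],
    [0,0,0.03],
    [0,0,0.03],
    [0,0,0.024]
  ],
  "dp": [
    [0.02,-0.048,0],
    [0.02,-0.048,0],
    [0.02,-0.048,0],
    [0.02,-0.048,0],
    [0.02,-0.048,0]
  ],
  "fingers": [0,0,0,0,0]
}}

```text
clock: 1.58
position: [353.3, 327.9, 230.6]
ee_rot: [0.991, -0.13, 0.001, -0.0]
contact_force: [0.7, 0.6, -0.2]
gripper_width: -0.0
```

{"fn": "servo_tool", "kwargs": {
  "turn": [
    [0,0,0],
    [0,0,0],
    [0,0,0],
    [0,0,0],
    [0,0,0]
  ],
  "dp": [
    [0.02,-0.048,0],
    [0.02,-0.048,0],
    [0.02,-0.048,0],
    [0.02,-0.048,0],
    [0.02,-0.048,0]
  ],
  "fingers": [0,0,0,0,0]
}}

```text
clock: 2.2
position: [455.7, 80.1, 232.8]
ee_rot: [0.992, -0.129, 0.003, -0.002]
contact_force: [0.9, 1.2, -0.2]
gripper_width: 0.0
```

Run:
```python
from h import *
s=read_state();print(s["clock"],s["position"],R.from_quat(s["ee_rot"]).as_matrix().round(3).tolist(),s["gripper_width"],s["contact_force"])
```

```text
2.2 [455.67207762  80.10044795 232.75544882] [[0.967, -0.255, 0.006], [-0.255, -0.967, 0.004], [0.005, -0.005, -1.0]] 0.012872087771542792 [ 0.87657622  1.1741954  -0.1611881 ]
```

{"fn": "servo_tool", "kwargs": {
  "turn": [
    [0,0,-0.01],
    [0,0,0],
    [0,0,0],
    [0,0,0],
    [0,0,0]
  ],
  "dp": [
    [0.014,-0.031,-0.02],
    [0.014,-0.031,-0.02],
    [0.014,-0.03,-0.02],
    [0,0,-0.01],
    [0,0,0]
  ],
  "fingers": [0,0,0,0,0]
}}

```text
clock: 2.82
position: [500.1, -17.9, 162.3]
ee_rot: [0.991, -0.137, 0.005, -0.003]
contact_force: [-0.1, 0.3, -0.1]
gripper_width: 0.0
```

Run:
```python
from h import *
s=read_state();w=get_image("wrist");print(s["clock"],s["position"],s["ee_rot"].tolist(),w["vfov"],w["cx"],w["cy"],np.round(w["mount"],3).tolist())
cv2.imwrite("pics/w1raw.png",w["img"][:,:,::-1]);np.save("w1.npy",np.r_[s["position"],s["ee_rot"]])
cv2.imwrite("pics/w1.png",cv2.resize(w["img"][:,:,::-1],(784,588),interpolation=cv2.INTER_CUBIC))
for q in ["push_plate","pin_knob","ring_vise"]: print(q,[(round(r["score"],2),r["box"]) for r in search_frame(q,"wrist")])
```

```text
2.825 [500.08837854 -17.85113019 162.26951632] [0.9905788217072172, -0.13681844474389715, 0.004812415774613587, -0.0033394336966600757] 65.70646984690485 273.14349942153575 209.5768490610891 [[-0.001, -0.956, -0.293, 75.188], [1.0, -0.001, 0.0, 1.309], [-0.0, -0.293, 0.956, -142.965], [0.0, 0.0, 0.0, 1.0]]
push_plate [(0.9, [238.4, 141.0, 58.2, 8.4]), (0.35, [241.4, 131.1, 52.5, 5.7])]
pin_knob [(0.7, [257.4, 31.6, 18.7, 17.4]), (0.66, [129.9, 286.9, 11.0, 11.5]), (0.39, [184.4, 108.4, 21.6, 24.1])]
ring_vise [(0.97, [222.9, 1.0, 91.0, 145.2]), (0.59, [113.9, 186.7, 81.0, 141.2])]
```

View pics/w1.png

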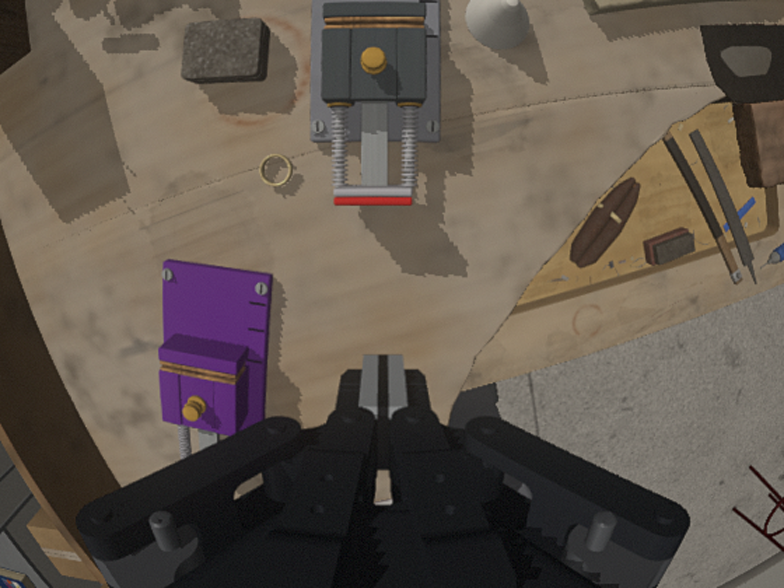

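The wrist view shows the real vise straight ahead: plate top edge at (334–412, 203) and knob at (373,60). The fingertips are at (383,360), slightly right of the plate centre, and the purple vise is clear to the left.

```bash
cat >> h.py <<'E'
MOUNT=dict(vfov=65.70646984690485,cx=273.1435,cy=209.5768)
def wray(w,pose,u,v,z):
    f=210/np.tan(np.radians(w["vfov"]/2));d=np.array([u-w["cx"],v-w["cy"]]);r=np.hypot(*d);t=r/f
    c=np.r_[np.sin(t)*d/r,np.cos(t)];T=R.from_quat(pose[3:]);M=w["mount"]
    o=T.apply(M[:3,3])+pose[:3];k=T.apply(M[:3,:3]@c);return o+k*(z-o[2])/k[2]
E
python3 - <<'E'
from h import *
w=get_image("wrist");p=np.load("w1.npy")
for n,u,v,z in [("plateL",334,205,52),("plateR",412,205,52),("baseL",311,139,10),("baseR",440,141,10),("knob",373,50,56),("purplecornerR",272,270,10)]:
    print(n,wray(w,p,u/1.4,v/1.4,z).round(1))
E
```

```text
plateL [555.6  -5.9  52. ]
plateR [543.7 -47.8  52. ]
baseL [599.    1.9  10. ]
baseR [574.9 -77.5  10. ]
knob [633.  -50.6  56. ]
purplecornerR [523.1  53.8  10. ]
```

{"fn": "servo_tool", "kwargs": {
  "turn": [
    [0,0,0],
    [0,0,0],
    [0,0,0],
    [0,0,0],
    [0,0,0]
  ],
  "dp": [
    [0,0.005,-0.035],
    [0,0,-0.035],
    [0,0,-0.035],
    [0,0,-0.025],
    [0,0,0]
  ],
  "fingers": [0,0,0,0,0]
}}

```text
clock: 3.7
position: [503.9, -8.2, 35.1]
ee_rot: [0.991, -0.133, 0.012, -0.006]
contact_force: [0.1, -0.9, -0.6]
gripper_width: -0.2
```

{"fn": "servo_tool", "kwargs": {
  "turn": [
    [-0.008,0.025,-0.012],
    [0,0,0],
    [0,0,0],
    [0,0,0],
    [0,0,0]
  ],
  "dp": [
    [0,-0.004,-0.008],
    [0,0,-0.002],
    [0.005,-0.0015,0],
    [0.005,-0.0015,0],
    [0,0,0]
  ],
  "fingers": [0,0,0,0,0]
}}

```text
clock: 4.32
position: [518.0, -14.5, 28.6]
ee_rot: [0.99, -0.138, 0.003, -0.002]
contact_force: [-0.2, 0.3, -0.1]
gripper_width: -0.3
```

Run:
```python
from h import *
s=read_state();w=get_image("wrist");d=get_image("side");print(s["clock"],s["position"],s["ee_rot"].tolist())
np.save("w2.npy",np.r_[s["position"],s["ee_rot"]])
a=cv2.resize(w["img"][100:420,100:450,::-1],None,fx=1.2,fy=1.2);b=cv2.resize(d["img"][190:290,250:390,::-1],(380,271))
b=np.vstack([b,np.zeros((a.shape[0]-271,380,3),np.uint8)])
cv2.imwrite("pics/w2.png",np.hstack([a,b]))
```

```text
4.325 [518.01328764 -14.50127906  28.64421318] [0.9903670167326214, -0.1384154884687748, 0.0034513683372555865, -0.0015533115202263318]
```

View pics/w2.png

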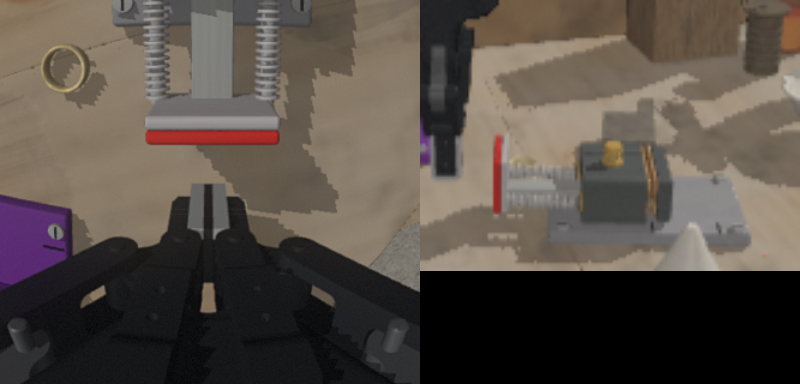

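{"fn": "servo_tool", "kwargs": {
  "turn": [
    [0,0.005,0],
    [0,0,0],
    [0,0,0],
    [0,0,0],
    [0,0,0]
  ],
  "dp": [
    [0.004,-0.001,-0.003],
    [0.004,-0.001,0],
    [0.004,-0.001,0],
    [0.003,-0.001,0],
    [0,0,0]
  ],
  "fingers": [0,0,0,0,0]
}}

```text
clock: 5.05
position: [533.3, -18.8, 25.1]
ee_rot: [0.99, -0.138, 0.0, -0.001]
contact_force: [-0.5, -0.9, -0.2]
gripper_width: 0.1
```

{"fn": "servo_tool", "kwargs": {
  "turn": [
    [0,0,0],
    [0,0,0],
    [0,0,0],
    [0,0,0],
    [0,0,0]
  ],
  "dp": [
    [0.004,-0.002,0],
    [0.004,-0.0015,0],
    [0.004,-0.0012,0],
    [0.004,-0.0012,0],
    [0.004,-0.0012,0]
  ],
  "fingers": [0,0,0,0,0]
}}

```text
clock: 5.68
position: [547.2, -25.4, 24.2]
ee_rot: [0.99, -0.139, -0.007, -0.0]
contact_force: [-5.8, 5.9, 4.5]
gripper_width: 0.0
```

{"fn": "servo_tool", "kwargs": {
  "turn": [
    [0,-0.005,0],
    [0,0,0],
    [0,0,0],
    [0,0,0],
    [0,0,0]
  ],
  "dp": [
    [0.004,-0.0012,0],
    [0.004,-0.0012,0],
    [0.004,-0.0012,0],
    [0.004,-0.0012,0],
    [0.003,-0.0009,0]
  ],
  "fingers": [0,0,0,0,0]
}}

```text
clock: 6.3
position: [553.2, -28.9, 22.7]
ee_rot: [0.99, -0.141, -0.019, 0.001]
contact_force: [-7.3, 6.3, 5.4]
gripper_width: 0.2
```

Run:
```python
from h import *
s=read_state();w=get_image("wrist");d=get_image("side");print(s["clock"],s["position"],s["ee_rot"].tolist(),s["contact_force"])
a=cv2.resize(w["img"][0:320,100:450,::-1],None,fx=1.2,fy=1.2);b=cv2.resize(d["img"][220:290,270:380,::-1],(400,255),interpolation=cv2.INTER_CUBIC)
b=np.vstack([b,np.zeros((a.shape[0]-255,400,3),np.uint8)])
cv2.imwrite("pics/w3.png",np.hstack([a,b])[:,:800])
```

```text
6.3 [553.19692571 -28.90679824  22.68917735] [0.9898931748094941, -0.14050573406713357, -0.01920652208684665, 0.0008664116595879666] [-7.34101707  6.301278    5.44872881]
```

View pics/w3.png

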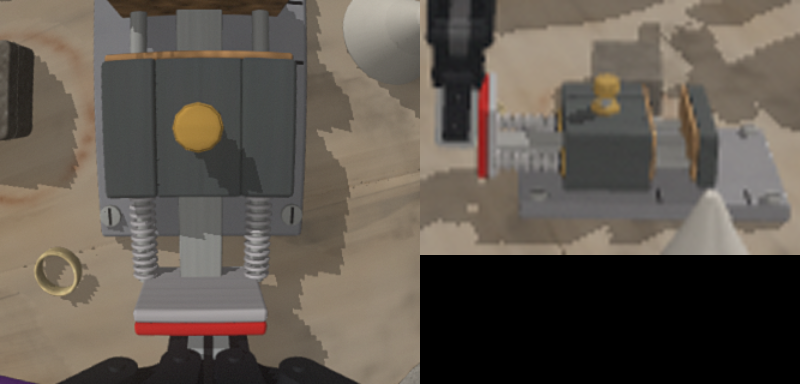

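Fingertips are flush on the red face and the jaw is opening, with travel around 15 mm and the force gentle. I'll correct the tilt sag and continue.

{"fn": "servo_tool", "kwargs": {
  "turn": [
    [0,-0.03,0],
    [0,-0.02,0],
    [0,-0.015,0],
    [0,-0.015,0],
    [0,-0.015,0]
  ],
  "dp": [
    [0.006,-0.0015,0.001],
    [0.006,-0.0015,0.001],
    [0.006,-0.0015,0.001],
    [0.006,-0.0015,0.001],
    [0.005,-0.0012,0.001]
  ],
  "fingers": [0,0,0,0,0]
}}

```text
clock: 7.02
position: [568.6, -33.6, 22.2]
ee_rot: [0.99, -0.142, 0.014, -0.005]
contact_force: [-5.8, 5.7, 0.3]
gripper_width: -0.0
```

{"fn": "servo_tool", "kwargs": {
  "turn": [
    [0,0.015,0],
    [0,0,0],
    [0,0,0],
    [0,0,0],
    [0,0,0]
  ],
  "dp": [
    [0.005,-0.0008,0.001],
    [0.004,-0.0006,0.001],
    [0.003,-0.0007,0.001],
    [0.003,-0.0007,0.001],
    [0.003,-0.0007,0.001]
  ],
  "fingers": [0,0,0,0,0]
}}

```text
clock: 7.65
position: [572.9, -35.3, 22.7]
ee_rot: [0.989, -0.144, -0.01, -0.002]
contact_force: [-6.6, 5.9, 1.7]
gripper_width: -0.2
```

Run:
```python
from h import *
s=read_state();w=get_image("wrist");d=get_image("side");print(s["clock"],s["position"],s["ee_rot"].tolist(),s["contact_force"])
a=cv2.resize(w["img"][0:320,100:450,::-1],None,fx=1.2,fy=1.2);b=cv2.resize(d["img"][220:290,270:380,::-1],(400,255),interpolation=cv2.INTER_CUBIC)
b=np.vstack([b,np.zeros((a.shape[0]-255,400,3),np.uint8)])
cv2.imwrite("pics/w4.png",np.hstack([a,b])[:,:800])
```

```text
7.65 [572.93398335 -35.29401072  22.68222093] [0.9894925550362477, -0.1442370744857546, -0.009775904264590247, -0.0021404596325795442] [-6.63874503  5.93293531  1.68141088]
```

View pics/w4.png

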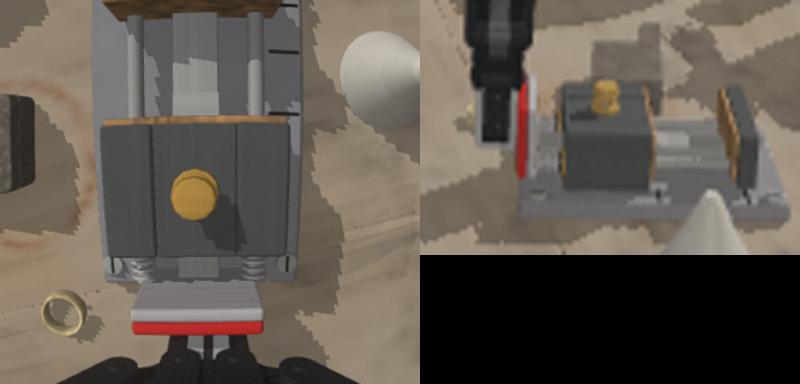

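The side view shows the plate moved about 19.5 px, roughly 35 mm of travel, so it is past the catch. The knob has dropped back down. I'll withdraw straight back.

{"fn": "servo_tool", "kwargs": {
  "turn": [
    [0,0,0],
    [0,0,0],
    [0,0,0],
    [0,0,0],
    [0,0,0]
  ],
  "dp": [
    [-0.006,0.0017,0.0005],
    [-0.008,0.0022,0],
    [-0.01,0.0028,0],
    [-0.01,0.0028,0],
    [-0.01,0.0028,0]
  ],
  "fingers": [0,0,0,0,0]
}}

```text
clock: 8.38
position: [528.6, -22.7, 23.8]
ee_rot: [0.99, -0.144, -0.007, -0.002]
contact_force: [-0.1, -0.3, -0.0]
gripper_width: -0.2
```

{"fn": "servo_tool", "kwargs": {
  "turn": [
    [0,0,0],
    [0,0,0],
    [0,0,0],
    [0,0,0],
    [0,0,0]
  ],
  "dp": [
    [-0.01,0.0028,0],
    [-0.01,0.0028,0],
    [-0.005,0.0014,0.03],
    [0,0,0.04],
    [0,0,0.04]
  ],
  "fingers": [0,0,0,0,0]
}}

```text
clock: 9.0
position: [497.4, -15.5, 133.5]
ee_rot: [0.99, -0.144, -0.012, -0.001]
contact_force: [0.6, 0.6, -0.4]
gripper_width: 0.1
```

{"fn": "servo_tool", "kwargs": {
  "turn": [
    [0,0,0],
    [0,0,0],
    [0,0,0],
    [0,0,0],
    [0,0,0]
  ],
  "dp": [
    [0,0,0.03],
    [0,0,0.02],
    [0,0,0],
    [0,0,0],
    [0,0,0]
  ],
  "fingers": [0,0,0,0,0]
}}

```text
clock: 9.62
position: [496.2, -14.8, 186.3]
ee_rot: [0.99, -0.144, -0.01, -0.002]
contact_force: [-0.1, 0.5, 0.1]
gripper_width: -0.0
```

Run:
```python
from h import *
s=read_state();w=get_image("wrist");d=get_image("side");print(s["clock"],s["position"],s["contact_force"])
p=np.r_[s["position"],s["ee_rot"]]
a=cv2.resize(w["img"][0:320,100:450,::-1],None,fx=1.2,fy=1.2);b=cv2.resize(d["img"][220:290,270:380,::-1],(400,255),interpolation=cv2.INTER_CUBIC)
b=np.vstack([b,np.zeros((a.shape[0]-255,400,3),np.uint8)])
cv2.imwrite("pics/w5.png",np.hstack([a,b])[:,:800])
hsv=cv2.cvtColor(w["img"],cv2.COLOR_RGB2HSV);m=((hsv[...,0]<8)|(hsv[...,0]>172))&(hsv[...,1]>170)&(hsv[...,2]>90)
n,l,st,c=cv2.connectedComponentsWithStats(m.astype(np.uint8));i=1+st[1:,4].argmax();print(st[i])
x,y,ww,hh=st[i,:4]
for u,v in((x,y),(x+ww,y)): print(wray(w,p,u,v,52))
```

```text
9.625 [496.15308841 -14.8296427  186.25381892] [-0.05938396  0.47102719  0.10183147]
[241 101  52   5 258]
[583.11688066 -13.95661475  52.        ]
[570.56856898 -55.49070656  52.        ]
```

View pics/w5.png

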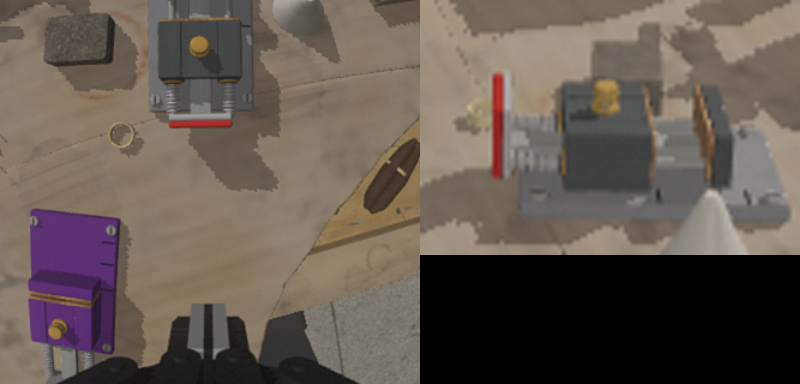

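The plate is held at about 25 mm of travel: 27 mm by the wrist view, 23 mm by the side view. The pin is down, the hand is clear, and the other things have not moved.

```bash
python3 -c "
from bench import *
print(job_done())"
```

```text
the job is handed in; nothing more can be done
None
```

The vise is set: the slide sprang back and the stop pin caught it at or very near the middle mark. I handed the job in at about 9.7 s.

- **Push:** I picked the grey and dark-steel vise, not the purple look-alike. With the fingers shut, I pushed only on its red face, to about 35 mm of travel. The force readings at the end of each move stayed at about 11 N or less. I then drew straight back and lifted the hand clear.
- **Slide position:** the last pictures put the slide at about 27 mm (wrist camera) and 23 mm (side camera). That fits the 25 mm catch within measuring error. I did not read the black line beside the jaw directly.
- **Pin and hand:** the knob looks down and the force on the tool reads about zero.
- **Bystanders:** the ring, dark box and cone look unmoved in the pictures, though I did not measure their positions again.

No check failed; the 4 mm spread between the two slide readings was the only disagreement.

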